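# Sound the fish's mortise, bring the fin that fits

## Task

Feel how deep the blind mortise in the back of the fish in the vise is: take the depth rod from the tool block, lower it gently to the bottom of the mortise, then stand it back in its hole in the block. Of the three red fins, bring the one whose tenon suits that depth (the longest tenon that still goes all the way in) wholly into the batten-edged bay behind them, tenon included: its lacquer is still soft, so slide it flat along the bench without picking it up. Leave the other two fins, the bell, the scraper and the marking gauge where they are.

Things in the scene. Friction and masses are not known exactly. Their poses are not given: they have to be found in the camera images.
- mortise (a point): centre of the mouth of the blind square mortise, 14 x 14 mm, cut straight down into the flat back of the fish, 130 mm above the bench. y along the fish, z up, out of the mortise. Its depth is hidden and differs each time: 2 to 6 mm more than the tenon of one of the three fins, so 18 to 22, 29 to 33 or 40 to 44 mm. The floor is flat and hard
- vise: blue steel vise, fixed, origin on the bench under the mortise; it grips a pale wooden fish body (180 mm along y, 42 mm thick, top at 130 mm). Jaws 70 mm along y, reaching 52 mm either side in x, tops at 98 mm; anvil to x = 78 mm; screw and tommy bar to x = -115 mm, up to 92 mm high
- rod: depth rod, 60 g, standing in the tool block. Origin: underside of its brass collar, z up. Below it a steel rod, 6 mm in diameter, 82 mm long, a black ring every 10 mm from the tip. Above: collar 22 mm in diameter, z 0 to 10 mm, then a round bamboo handle to hold, 18 mm in diameter, z 10 to 60 mm (rounded off to 70). In the block the collar rests on the block's top
- rod_tip (a point): tip of the depth rod, 82 mm below the rod's origin, z along the rod towards the handle
- rod_hole (a point): centre of the mouth of the rod's hole, 12 mm in diameter, right through the fixed dark wooden tool block, 90 mm above the bench; z up. From here the block reaches 28 mm either way in x and from y = -30 to 100 mm; two fixed gouge handles stand in it at x 10, y 65 and x -12, y 85 mm, tops 47 mm above the block
- fin_short: red-lacquered dorsal fin lying flat, 12 mm thick, 40 g, loose. Origin: underside, middle of the root edge. +x runs from the root to the blade tip (62 mm, raked over to y = -41), y along the root (76 mm wide, its first 8 mm of x bare pale wood), z up. A bare tenon, 12 mm wide and 12 mm thick, stands out from mid-root along -x, 16 mm long: the shortest of the three
- fin_short_end (a point): middle of the end of the short fin's tenon, on the underside, 16 mm from the fin's origin
- fin_middle: red-lacquered dorsal fin lying flat, 12 mm thick, 40 g, loose. Origin: underside, middle of the root edge. +x runs from the root to the blade tip (62 mm, raked over to y = -41), y along the root (76 mm wide, its first 8 mm of x bare pale wood), z up. A bare tenon, 12 mm wide and 12 mm thick, stands out from mid-root along -x, 27 mm long: the middle of the three
- fin_middle_end (a point): middle of the end of the middle fin's tenon, on the underside, 27 mm from the fin's origin
- fin_long: red-lacquered dorsal fin lying flat, 12 mm thick, 40 g, loose. Origin: underside, middle of the root edge. +x runs from the root to the blade tip (62 mm, raked over to y = -41), y along the root (76 mm wide, its first 8 mm of x bare pale wood), z up. A bare tenon, 12 mm wide and 12 mm thick, stands out from mid-root along -x, 38 mm long: the longest of the three
- fin_long_end (a point): middle of the end of the long fin's tenon, on the underside, 38 mm from the fin's origin
- bay: fitting-out bay, fixed: brown paper flat on the bench with bamboo battens, 18 mm wide and 15 mm high, along its far side and both ends; open in front, level with the bench. Origin: middle of the open front edge, on the bench; +x goes in. Inside 130 mm deep (x) and 370 mm wide (y -185 to 185). The fins lie in a row before it, tips towards it, about 120 mm apart
- bell: small brass bell, 44 mm in diameter, 45 mm high, loose, leave alone; origin at the centre of its underside
- scraper: scraper with a dark horn handle, 180 mm long, 38 mm wide, 17 mm high, loose, leave alone; origin on the bench at the blade end of the handle, blade along +x (74 mm), handle along -x (105 mm)
- gauge: dark walnut marking gauge, beam 190 mm long along x, fence 62 mm wide (y) and 50 mm high, loose, leave alone; origin at the centre of its underside
Not all that is in view belongs to the job. What is shaped like the fin_long but blue is not meant. What is shaped like the vise but yellow is not meant.

How it is judged (in metres and radians):
On the way:
1. the depth rod touches the bottom of the mortise (((horizontal distance between floor_short_c0 and mortise below 0.006 m and contact force between floor_short_c0 and rod above 0.8 N) or (horizontal distance between floor_middle_c0 and mortise below 0.006 m and contact force between floor_middle_c0 and rod above 0.8 N) or (horizontal distance between floor_long_c0 and mortise below 0.006 m and contact force between floor_long_c0 and rod above 0.8 N))), for 0.1 s.
At the end, for the whole second after the job is handed in: The fin with the longest tenon that fully enters the mortise lies flat and still wholly inside the bay (its tenon may stick out of the front by 3 mm); the rod stands still in its hole in the block, upright within 7 degrees, collar on the top within 4 mm (((horizontal distance between floor_short_c0 and mortise below 0.006 m and (x of fin_short_end in the frame of bay between -0.003 and 0.13 m and y of fin_short_end in the frame of bay between -0.185 and 0.185 m and x of fin_short in the frame of bay between 0 and 0.13 m and height (world z) of fin_short below 0.006 m and angle between fin_short's own z axis and vertical below 0.1 rad and linear speed of fin_short below 0.01 m/s)) or (horizontal distance between floor_middle_c0 and mortise below 0.006 m and (x of fin_middle_end in the frame of bay between -0.003 and 0.13 m and y of fin_middle_end in the frame of bay between -0.185 and 0.185 m and x of fin_middle in the frame of bay between 0 and 0.13 m and height (world z) of fin_middle below 0.006 m and angle between fin_middle's own z axis and vertical below 0.1 rad and linear speed of fin_middle below 0.01 m/s)) or (horizontal distance between floor_long_c0 and mortise below 0.006 m and (x of fin_long_end in the frame of bay between -0.003 and 0.13 m and y of fin_long_end in the frame of bay between -0.185 and 0.185 m and x of fin_long in the frame of bay between 0 and 0.13 m and height (world z) of fin_long below 0.006 m and angle between fin_long's own z axis and vertical below 0.1 rad and linear speed of fin_long below 0.01 m/s))) and horizontal distance between rod and rod_hole below 0.008 m and z of rod in the frame of rod_hole between -0.004 and 0.004 m and angle between rod's own z axis and vertical below 0.12 rad and linear speed of rod below 0.02 m/s); the robot touches nothing.
It fails at once if the rod is pressed into the fish with more than 40 N (contact force between rod and vise above 40 N or contact force between rod and floor_short_c0 above 40 N or contact force between rod and floor_middle_c0 above 40 N or contact force between rod and floor_long_c0 above 40 N).
It fails at once if a fin is picked up off the bench (15 mm or more) (height (world z) of any of fin_short, fin_middle, fin_long above 0.015 m).
It fails at once if a fin that does not suit the mortise is moved more than 30 mm ((horizontal distance between floor_short_c0 and mortise below 0.006 m and distance of any of fin_middle, fin_long from where it was at the start of the episode above 0.03 m) or (horizontal distance between floor_middle_c0 and mortise below 0.006 m and distance of any of fin_short, fin_long from where it was at the start of the episode above 0.03 m) or (horizontal distance between floor_long_c0 and mortise below 0.006 m and distance of any of fin_short, fin_middle from where it was at the start of the episode above 0.03 m)).
It fails at once if the bell, the scraper or the marking gauge is moved more than 30 mm (distance of any of bell, scraper, gauge from where it was at the start of the episode above 0.03 m).
It also fails if it takes over 59 s, if anything falls off the work surface, if the arm or the gripper's body presses on something with over 40 N, if the wrist force passes 120 N, or if a joint passes its speed limit or range.

## Robot

A 7-joint arm with a two-finger parallel gripper is mounted at the origin on the work surface. World frame = base frame: x ahead of the robot, y to its left, z up, the work surface at z = 0. Lengths are in mm, angles in rad, forces in N, time in s.
With the tool pointing down it reaches from about 425 to 950 mm from the base axis. Payload 16.7 kg.
Tool frame: the origin (TCP) lies midway between the tips of the shut fingers; the grasp point (between the pads) lies grasp_offset behind it (grasp_offset is the distance from the TCP to the grasp point, in mm); z points along the fingers, y is the line along which they close (so a half turn about z gives the same grasp; the last joint's range is limited). The gripper opens to 94 mm and grips with 3 to 60 N. Pads are 16 mm wide; open, the fingers measure 119 mm over their backs; the gripper's body (75 mm by 177 mm) begins 78 mm behind the grasp point.
Start: joints at [1.119, 0.426, 0.074, 1.606, -0.034, 1.111, -0.067], TCP at [201.25, -644.261, 205.467] pointing down, gripper open.
Joint ranges: [-2.85, 2.85], [-0.5, 2.14], [-1.23, 1.37], [0.21, 2.46], [-1.02, 4.16], [0.16, 2.05], [-2.73, 2.73]. Speed limits (rad/s): [1.89, 1.89, 2.39, 2.39, 3.01, 3.01, 3.01].

## Interface

Orientations are given as a unit quaternion [x, y, z, w].
In Python, from rig import get_state, camera, finish_job, grasp_offset gives the robot as it stands.
- The arm moves only by the tool send_rows, never from a script. Its arguments are lists of equal length, an entry for each row: "rot": the turn, a rotation vector about the tool's x, y, z in units of 5 degrees (1.0 is 5 degrees), a list of three; "xyz": the shift along the tool's x, y, z in units of 50 mm (1.0 is 50 mm), a list of three; "fingers": the opening, from -1 (shut) to 1 (fully open). In form: {"rot": [[rx, ry, rz], ...], "xyz": [[dx, dy, dz], ...], "fingers": [fingers, ...]}. A call has exactly 10 rows; each row shifts and turns the commanded pose from where the row before left it, along the tool's axes as they then stand; what a row does not reach is not made up. A row lasts 1/8 s, in which the tool goes at most 62.5 mm and 10.7 degrees, less where a joint would pass 70% of its speed; a pose out of reach is approached as far as the arm can. A call is refused whole if a number of a shift passes 1 or a number of a turn 1, either way. A call with a gripper value outside its range is refused whole. The fingers move at their own pace and stop on an object; "newtons" is the grip in N (left out, the last holds). Time passes only in rows, so rows that do not move let the fingers close, or fill a call up. It gives the time, the measured TCP pose, the force, the opening and the grip force at its end, in the units of the state.
- get_state(): the state, without advancing time (a new reading comes with each control period).
- camera(name): name is "scene" or "top" or "wrist"; returns a dict with "img" (400x640x3 uint8, blue, green, red), "fx", "fy", "cx", "cy" (pixels), "k1" (the pictures are not rectified: a ray, as slopes to the right and down, at radius r is drawn at 1 + k1 r^2 times it, then the intrinsics apply), "rvec" (rotation vector, rad) and "tvec" (3), from world to camera coordinates, as OpenCV has them. Camera axes: x right, y down, z forward; pixel columns grow to the right and rows downward; lengths in mm; the calibration is good to about 2 mm. A picture is of the moment at which its call begins. There is no depth.
- finish_job(): hands the job in; it is judged then, once.
The state is a dict: "t": time; "joints": joint angles; "qvel": joint speeds; "joint_efforts": joint torques, N m; "tcp_pos": TCP position; "orientation": TCP orientation; "force": force on the tool from outside, world axes, zero at the start; "moment": the same for the moment, N m; "width": finger opening in mm; "grasp_force": force on a finger pad.
Only numpy, scipy, OpenCV 4.12 (cv2) and the standard library are available. Lean on these libraries where they do the work, as an engineer would, in place of code of your own. Each camera call takes 0.05 s, during which the arm holds its last target. There are 200 camera calls.

## Working session

There is one attempt and no reset: what is moved stays moved. The work goes in short steps, Python scripts to look and compute and a tool call to move; the robot and the scene stay as the last step left them, time stands still between calls to the robot, and variables do not carry over. Pictures are saved under pics/ and viewed, at most 10 in all, crops included, and the job is handed in when it is done.

Besides the shell and the picture viewer there is one more tool, called after ">>>" as name(argument=value, ...) on one line, values as JSON. send_rows: Moves the arm, as the interface text tells. Its arguments: {"type":"object","properties":{"rot":{"type":"array","items":{"type":"array","items":{"type":"number"}}},"xyz":{"type":"array","items":{"type":"array","items":{"type":"number"}}},"fingers":{"type":"array","items":{"type":"number"}},"newtons":{"type":"number"}},"required":["rot","xyz","fingers"]}

```bash
mkdir -p pics; ls
cat > h.py <<'E'
import numpy as np,cv2,pickle
from rig import get_state,camera,finish_job,grasp_offset
def snap(n,f):
    c=camera(n); pickle.dump(c,open(f'pics/{f}.pkl','wb')); cv2.imwrite(f'pics/{f}.png',c['img']); return c
def load(f): return pickle.load(open(f'pics/{f}.pkl','rb'))
def K(c): return np.array([[c['fx'],0,c['cx']],[0,c['fy'],c['cy']],[0,0,1.]]),np.array([c['k1'],0,0,0,0.])
def px2w(c,uv,z):
    k,d=K(c); uv=np.array(uv,float).reshape(-1,1,2)
    n=cv2.undistortPoints(uv,k,d).reshape(-1,2)
    R=cv2.Rodrigues(np.array(c['rvec'],float))[0]; t=np.array(c['tvec'],float).ravel()
    o=-R.T@t; r=np.c_[n,np.ones(len(n))]@R
    z=np.broadcast_to(z,len(n))
    return o+r*((z-o[2])/r[:,2])[:,None]
def w2px(c,P):
    k,d=K(c); return cv2.projectPoints(np.array(P,float).reshape(-1,1,3),np.array(c['rvec'],float),np.array(c['tvec'],float),k,d)[0].reshape(-1,2)
def crop(f,x,y,w,h,s,out):
    i=load(f)['img'][y:y+h,x:x+w]; cv2.imwrite(f'pics/{out}.png',cv2.resize(i,None,fx=s,fy=s,interpolation=cv2.INTER_CUBIC))
E
python3 - <<'E'
from h import *
print(get_state(),grasp_offset)
for n in("scene","top"):
    c=snap(n,n+'0');R=cv2.Rodrigues(np.array(c['rvec'],float))[0];print(n,-R.T@np.array(c['tvec']).ravel(),R[2],c['fx'])
a=load('top0')['img'];cv2.imwrite('pics/t.png',cv2.resize(a,(800,500)))
E
```

```text
pics
{'t': 0.0, 'joints': array([ 1.11852213,  0.42670038,  0.07384925,  1.6065806 , -0.03408997,
        1.11077765, -0.06710744]), 'qvel': array([-0.0004706 , -0.00146922, -0.00253266, -0.00174163, -0.00084431,
       -0.00014192,  0.00079101]), 'joint_efforts': array([-1.25160095e-03, -9.35819292e+01,  3.66646059e+00, -4.54188108e+01,
       -4.88220679e-02,  2.02786003e-02,  9.22861796e-05]), 'tcp_pos': array([ 201.11080489, -643.90953502,  204.80830376]), 'orientation': array([ 9.88565100e-01,  1.50793498e-01, -1.37729455e-04, -5.87471453e-04]), 'force': array([0.27889958, 0.07155856, 0.35072992]), 'moment': array([ 0.0637126, -0.0247703,  0.0359892]), 'grasp_force': 0.0, 'width': 93.83039654297498} 18.8
scene [985.50150464 329.69713469 855.63175369] [-0.49933777 -0.32984517 -0.80116413] 362.93319029760903
top [ 314.23263346    9.96784272 1054.58157902] [ 0.18581903 -0.00207824 -0.98258179] 376.52244634042404
```

View pics/t.png

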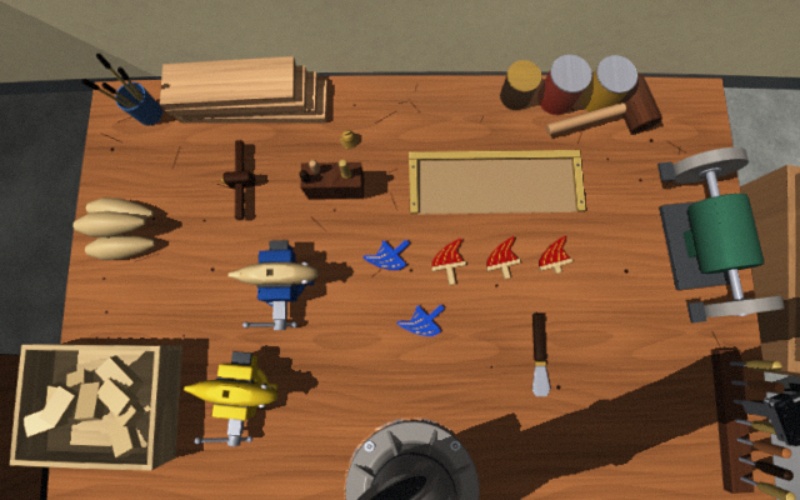

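View pics/scene0.png

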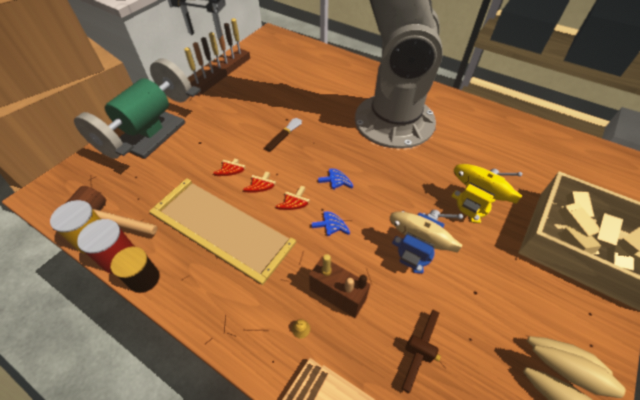

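The top view shows the blue vise around (278,275), the tool block at (332,180), and the fins at about (450,260), (503,257) and (553,255). The bay spans (410–585,152–212), all in 800×500 pixels. I'll crop in closer.

Run:
```python
from h import *
crop('top0',180,110,110,150,4,'c1')
crop('top0',320,115,155,115,5,'c2')
crop('scene0',290,190,180,130,4,'c3')
```

```text
(no output)
```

View pics/c1.png

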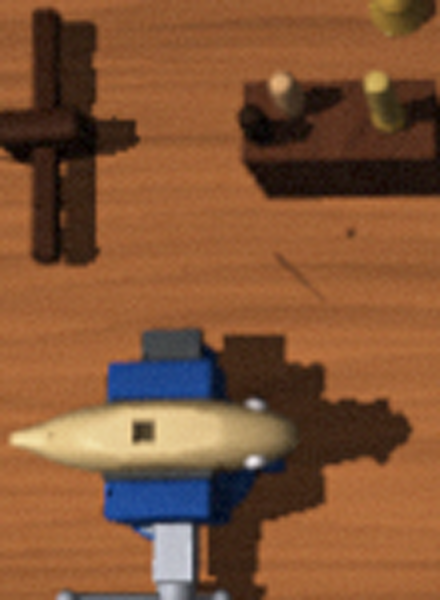

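View pics/c2.png

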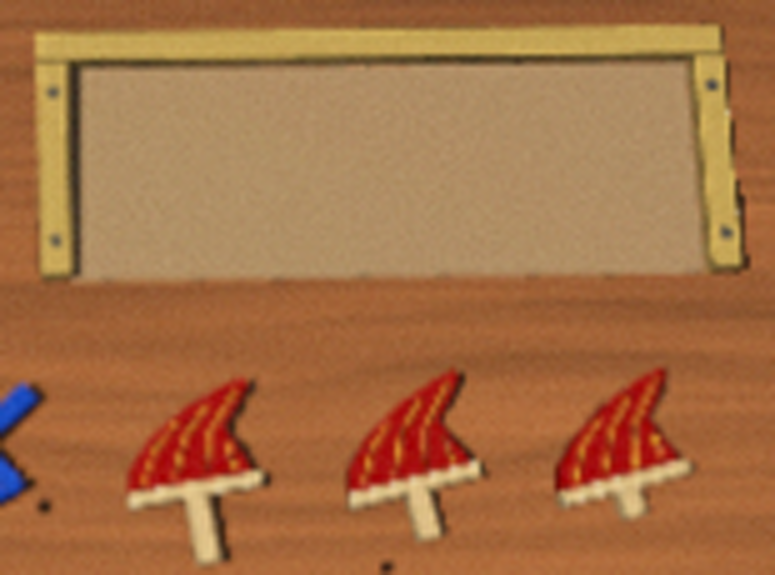

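View pics/c3.png

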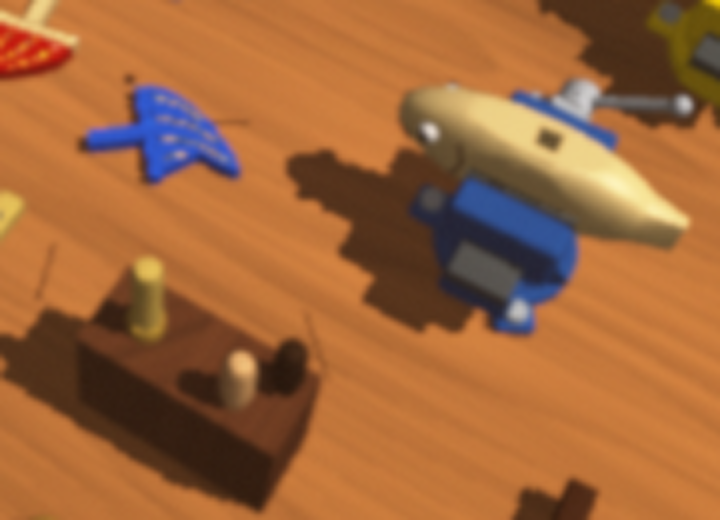

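Run:
```python
from h import *
from scipy.optimize import least_squares
np.set_printoptions(precision=1,suppress=True)
T,S=load('top0'),load('scene0')
def c(p,x0,y0,s): return (np.array(p,float).reshape(-1,2)+.5)/s-.5+[x0,y0]
t1=lambda p:c(p,180,110,4); t2=lambda p:c(p,320,115,5); s3=lambda p:c(p,290,190,4)
print('mort',px2w(T,t1([144,431]),130),px2w(S,s3([549,139]),130))
print('rodtop',px2w(T,t1([377,79]),158),px2w(S,s3([148,263]),158))
print('collar',px2w(T,t1([388,124]),95),px2w(S,s3([148,330]),95))
print('block top corners T',px2w(T,t1([[245,82],[436,82],[436,160],[245,160]]),90))
print('block S', px2w(S,s3([[130,262],[78,338],[272,455],[320,378]]),90))
print('bay',px2w(T,t2([[77,278],[708,270]]),0),px2w(T,t2([[70,62],[692,55]]),15))
print('long',px2w(T,t2([[130,500],[268,478],[208,559],[245,381]]),12))
print('mid',px2w(T,t2([[351,502],[480,470],[430,536],[458,372]]),12))
print('short',px2w(T,t2([[560,500],[690,468],[633,515],[662,370]]),12))
print('gouge tops T',px2w(T,t1([[283,80],[252,115]]),137))
```

```text
mort [[447.1 280.2 130. ]] [[445.7 281.5 130. ]]
rodtop [[665.9 135.1 158. ]] [[660.2 134.6 158. ]]
collar [[658.6 135.9  95. ]] [[667.2 140.2  95. ]]
block top corners T [[691.5 234.4  90. ]
 [690.  104.5  90. ]
 [634.7 103.9  90. ]
 [636.  232.3  90. ]]
block S [[633.9 106.3  90. ]
 [691.4 108.1  90. ]
 [690.5 235.4  90. ]
 [636.7 235.7  90. ]]
bay [[ 601.2  -22.3    0. ]
 [ 603.8 -391.2    0. ]] [[ 727.8  -19.5   15. ]
 [ 731.  -386.6   15. ]]
long [[ 469.3  -50.    12. ]
 [ 481.1 -127.7   12. ]
 [ 435.8  -92.8   12. ]
 [ 536.9 -116.4   12. ]]
mid [[ 467.1 -173.9   12. ]
 [ 484.7 -247.6   12. ]
 [ 447.6 -217.5   12. ]
 [ 541.2 -238.    12. ]]
short [[ 467.2 -292.    12. ]
 [ 484.8 -367.4   12. ]
 [ 458.3 -332.9   12. ]
 [ 541.6 -355.4   12. ]]
gouge tops T [[674.1 198.9 137. ]
 [650.6 218.1 137. ]]
```

>>> send_rows(rot=[[0,0,0.87],[0,0,0.87],[0,0,0.87],[0,0,0.86],[0,0,0],[0,0,0],[0,0,0],[0,0,0],[0,0,0],[0,0,0]], xyz=[[0,0,-0.4],[0,0,-0.4],[0,0,-0.4],[0,0,-0.4],[0.46,-0.8,0],[0.46,-0.8,0],[0.46,-0.8,0],[0.46,-0.8,0],[0.46,-0.8,0],[0.46,-0.8,0]], fingers=[1,1,1,1,1,1,1,1,1,1])

```text
t: 1.35
tcp_pos: [339.7, -402.8, 285.3]
orientation: [1.0, -0.0, -0.0, -0.0]
force: [0.8, -1.2, 0.4]
width: 93.8
grasp_force: 0.0
```

>>> send_rows(rot=[[0,0,0],[0,0,0],[0,0,0],[0,0,0],[0,0,0],[0,0,0],[0,0,0],[0,0,0],[0,0,0],[0,0,0]], xyz=[[0.46,-0.8,0],[0.46,-0.8,0],[0.46,-0.8,0],[0.46,-0.8,0],[0.46,-0.8,0],[0.46,-0.8,0],[0.46,-0.8,0],[0.46,-0.8,0],[0.46,-0.8,0],[0.46,-0.8,0]], fingers=[0,0,0,0,0,0,0,0,0,0])

```text
t: 2.6
tcp_pos: [569.7, -3.1, 285.3]
orientation: [1.0, -0.0, -0.0, 0.0]
force: [0.8, -0.6, -0.6]
width: 47.1
grasp_force: 0.0
```

>>> send_rows(rot=[[0,0,0],[0,0,0],[0,0,0],[0,0,0],[0,0,0],[0,0,0],[0,0,0],[0,0,0],[0,0,0],[0,0,0]], xyz=[[0.467,-0.69,0],[0.467,-0.69,0],[0.467,-0.69,0],[0.467,-0.69,0],[0,0,-0.4],[0,0,0],[0,0,0],[0,0,0],[0,0,0],[0,0,0]], fingers=[0,0,0,0,0,0,0,0,0,0])

```text
t: 3.85
tcp_pos: [662.6, 133.5, 305.4]
orientation: [1.0, -0.0, -0.0, 0.0]
force: [0.1, -0.3, 0.1]
width: 46.9
grasp_force: 0.0
```

Run:
```python
from h import *
np.set_printoptions(precision=1,suppress=True)
c=snap('wrist','w1');print(get_state()['tcp_pos'],c['rvec'],c['tvec'])
print(w2px(c,[[663,134.5,90],[663,134.5,160]]))
```

```text
[662.7 133.6 305.4] [-2.1  2.1  0.3] [134.5 586.2 657.5]
[[320.3 179.6]
 [320.2 190.9]]
```

View pics/w1.png

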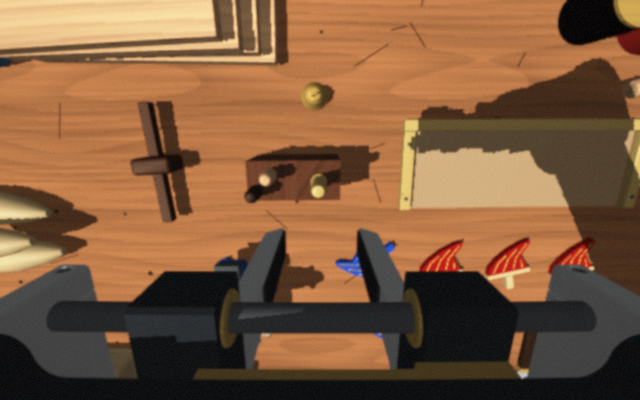

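>>> send_rows(rot=[[0,0,0],[0,0,0],[0,0,0],[0,0,0],[0,0,0],[0,0,0],[0,0,0],[0,0,0],[0,0,0],[0,0,0]], xyz=[[0.01,-0.02,0.5],[0,0,0.5],[0,0,0.5],[0,0,0.5],[0,0,0.5],[0,0,0.5],[0,0,0.5],[0,0,0.3],[0,0,0],[0,0,0]], fingers=[0,0,0,0,0,0,0,0,0,-0.3])

```text
t: 5.15
tcp_pos: [663.7, 134.9, 116.5]
orientation: [1.0, -0.0, 0.001, -0.0]
force: [0.5, 0.0, 0.3]
width: 40.1
grasp_force: 0.0
```

>>> send_rows(rot=[[0,0,0],[0,0,0],[0,0,0],[0,0,0],[0,0,0],[0,0,0],[0,0,0],[0,0,0],[0,0,0],[0,0,0]], xyz=[[0,0,0],[0,0,0],[0,0,0],[0,0,0],[0,0,0],[0,0,0],[0,0,0],[0,0,0],[0,0,0],[0,0,0]], fingers=[-1,-1,-1,-1,-1,-1,-1,-1,-1,-1], newtons=30)

```text
t: 6.4
tcp_pos: [663.5, 134.8, 116.1]
orientation: [1.0, -0.0, 0.0, -0.0]
force: [-1.4, -1.1, 6.4]
width: 17.3
grasp_force: 30.0
```

Run:
```python
from h import *
np.set_printoptions(precision=2,suppress=True)
s=get_state();print(s['tcp_pos'],s['width'],s['force'],s['moment'],s['grasp_force'])
c=snap('top','t1');crop('t1',200,90,110,110,5,'t1c')
```

```text
[663.5  134.75 116.08] 17.285494577654866 [-1.42 -1.11  6.38] [-0.13  0.24  0.01] 30.000988247120404
```

View pics/t1c.png

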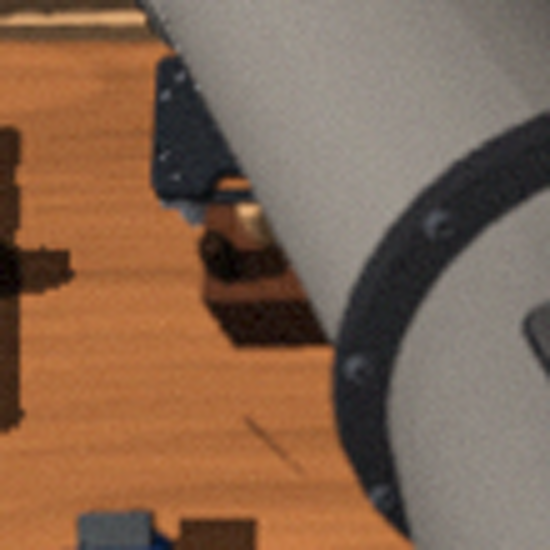

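>>> send_rows(rot=[[0,0,0],[0,0,0],[0,0,0],[0,0,0],[0,0,0],[0,0,0],[0,0,0],[0,0,0],[0,0,0],[0,0,0]], xyz=[[0,0,-0.2],[0,0,-0.4],[0,0,-0.4],[0,0,-0.4],[0,0,-0.4],[0,0,-0.4],[0,0,-0.4],[0,0,-0.4],[0,0,-0.2],[0,0,0]], fingers=[-1,-1,-1,-1,-1,-1,-1,-1,-1,-1])

```text
t: 7.7
tcp_pos: [663.4, 134.8, 276.1]
orientation: [1.0, -0.0, 0.0, -0.0]
force: [0.5, -0.6, -0.6]
width: 17.7
grasp_force: 30.0
```

>>> send_rows(rot=[[0,0,0],[0,0,0],[0,0,0],[0,0,0],[0,0,0],[0,0,0],[0,0,0],[0,0,0],[0,0,0],[0,0,0]], xyz=[[-0.3,-0.2,0],[-0.6,-0.4,0],[-0.6,-0.4,0],[-0.6,-0.4,0],[-0.6,-0.4,0],[-0.6,-0.4,0],[-0.6,-0.4,0],[-0.44,-0.33,0],[0,0,0],[0,0,0]], fingers=[-1,-1,-1,-1,-1,-1,-1,-1,-1,-1])

```text
t: 8.95
tcp_pos: [445.8, 280.9, 275.1]
orientation: [1.0, 0.0, -0.0, 0.0]
force: [0.3, 0.5, -0.9]
width: 17.4
grasp_force: 30.0
```

Run:
```python
from h import *
np.set_printoptions(precision=2,suppress=True)
s=get_state();print(s['tcp_pos'],s['width'],s['force'],s['moment'],s['grasp_force'])
c=snap('wrist','w2');d=snap('scene','s2')
p=s['tcp_pos'];P=[[446.3,281,130],[p[0],p[1],p[2]-108]]
q=w2px(c,P);r=w2px(d,P);print(q,r)
def cr(c,u,v):
    x,y=int(u)-50,int(v)-70; x=max(0,x);y=max(0,y); print(x,y); return cv2.resize(c['img'][y:y+140,x:x+100],(400,560),interpolation=cv2.INTER_CUBIC)
cv2.imwrite('pics/ws2.png',np.hstack([cr(c,*q[0]),cr(d,*r[0])]))
```

```text
[445.83 280.89 275.12] 17.434566602682175 [ 0.33  0.49 -0.91] [ 0.02 -0.03  0.01] 29.997856607442372
[[320.97 190.83]
 [321.12 199.39]] [[426.59 224.45]
 [430.44 215.4 ]]
270 120
376 154
```

View pics/ws2.png

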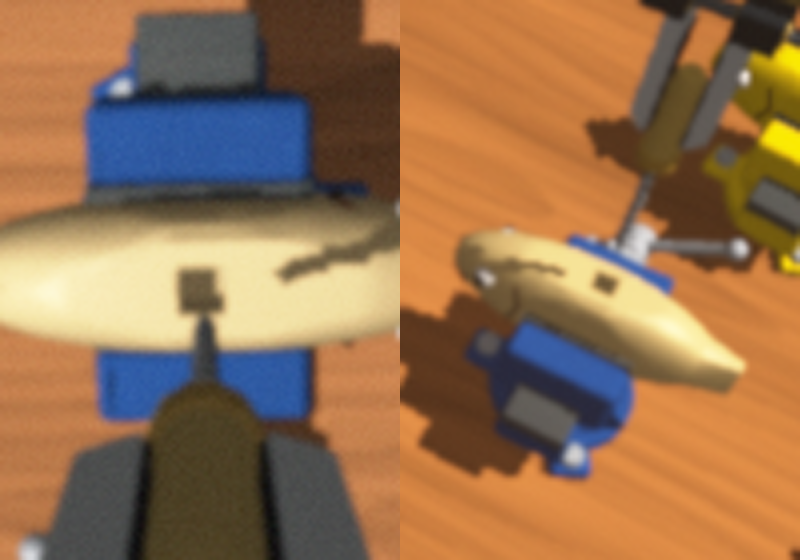

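Run:
```python
from h import *
np.set_printoptions(precision=2,suppress=True)
c,d=load('w2'),load('s2')
f=lambda x,y,a,b:[(x+.5)/4-.5+a,(y+.5)/4-.5+b]
print(px2w(c,f(199,290,270,120),130),px2w(c,f(205,320,270,120),167),px2w(d,f(205,283,376,154),130),px2w(d,f(215,250,376,154),167))
```

```text
[[444.79 282.83 130.  ]] [[445.55 281.14 167.  ]] [[445.73 281.49 130.  ]] [[448.96 279.65 167.  ]]
```

>>> send_rows(rot=[[0,0,0],[0,0,0],[0,0,0],[0,0,0],[0,0,0],[0,0,0],[0,0,0],[0,0,0],[0,0,0],[0,0,0]], xyz=[[0,-0.012,0.2],[0,0,0.2],[0,0,0.2],[0,0,0.06],[0,0,0.02],[0,0,0.02],[0,0,0.02],[0,0,0.02],[0,0,0.02],[0,0,0]], fingers=[-1,-1,-1,-1,-1,-1,-1,-1,-1,-1], newtons=15)

```text
t: 10.3
tcp_pos: [446.2, 281.8, 237.5]
orientation: [1.0, -0.0, -0.0, -0.0]
force: [-1.1, -0.8, -0.4]
width: 17.6
grasp_force: 15.0
```

>>> send_rows(rot=[[0,0,0],[0,0,0],[0,0,0],[0,0,0],[0,0,0],[0,0,0],[0,0,0],[0,0,0],[0,0,0],[0,0,0]], xyz=[[0,0,0.02],[0,0,0.02],[0,0,0.02],[0,0,0],[0,0,0],[0,0,0],[0,0,0],[0,0,0],[0,0,0],[0,0,0]], fingers=[-1,-1,-1,-1,-1,-1,-1,-1,-1,-1])

```text
t: 11.55
tcp_pos: [446.2, 281.8, 234.5]
orientation: [1.0, -0.0, 0.0, -0.0]
force: [-0.0, 0.8, -0.2]
width: 17.6
grasp_force: 15.0
```

>>> send_rows(rot=[[0,0,0],[0,0,0],[0,0,0],[0,0,0],[0,0,0],[0,0,0],[0,0,0],[0,0,0],[0,0,0],[0,0,0]], xyz=[[0,0,0.03],[0,0,0.03],[0,0,0.03],[0,0,0.03],[0,0,0.03],[0,0,0.03],[0,0,0.02],[0,0,0.02],[0,0,0.02],[0,0,0]], fingers=[-1,-1,-1,-1,-1,-1,-1,-1,-1,-1])

```text
t: 12.8
tcp_pos: [446.2, 281.8, 222.5]
orientation: [1.0, -0.0, -0.0, -0.0]
force: [-0.3, -0.2, -1.4]
width: 17.6
grasp_force: 15.0
```

>>> send_rows(rot=[[0,0,0],[0,0,0],[0,0,0],[0,0,0],[0,0,0],[0,0,0],[0,0,0],[0,0,0],[0,0,0],[0,0,0]], xyz=[[0,0,0.02],[0,0,0.02],[0,0,0.02],[0,0,0.02],[0,0,0],[0,0,0],[0,0,0],[0,0,0],[0,0,0],[0,0,0]], fingers=[-1,-1,-1,-1,-1,-1,-1,-1,-1,-1])

```text
t: 14.05
tcp_pos: [446.3, 281.9, 218.6]
orientation: [1.0, -0.0, 0.0, -0.0]
force: [0.4, -0.7, 5.3]
width: 17.7
grasp_force: 15.0
```

>>> send_rows(rot=[[0,0,0],[0,0,0],[0,0,0],[0,0,0],[0,0,0],[0,0,0],[0,0,0],[0,0,0],[0,0,0],[0,0,0]], xyz=[[0,0,0.01],[0,0,0],[0,0,0],[0,0,0],[0,0,0],[0,0,0],[0,0,0],[0,0,0],[0,0,0],[0,0,0]], fingers=[-1,-1,-1,-1,-1,-1,-1,-1,-1,-1])

```text
t: 15.3
tcp_pos: [446.5, 282.0, 218.5]
orientation: [1.0, -0.0, 0.0, -0.0]
force: [-0.2, -1.1, 9.1]
width: 17.7
grasp_force: 15.0
```

Run:
```python
from h import *
np.set_printoptions(precision=2,suppress=True)
s=get_state();print(s['tcp_pos'],s['width'],s['force'],s['moment'])
c=snap('wrist','w3');d=snap('scene','s3')
def cr(c,x,y): return cv2.resize(c['img'][y:y+140,x:x+100],(400,560),interpolation=cv2.INTER_CUBIC)
cv2.imwrite('pics/ws3.png',np.hstack([cr(c,270,120),cr(d,376,154)]))
```

```text
[446.53 282.01 218.52] 17.675223344607378 [-0.24 -1.06  9.13] [-0.24  0.24  0.  ]
```

View pics/ws3.png

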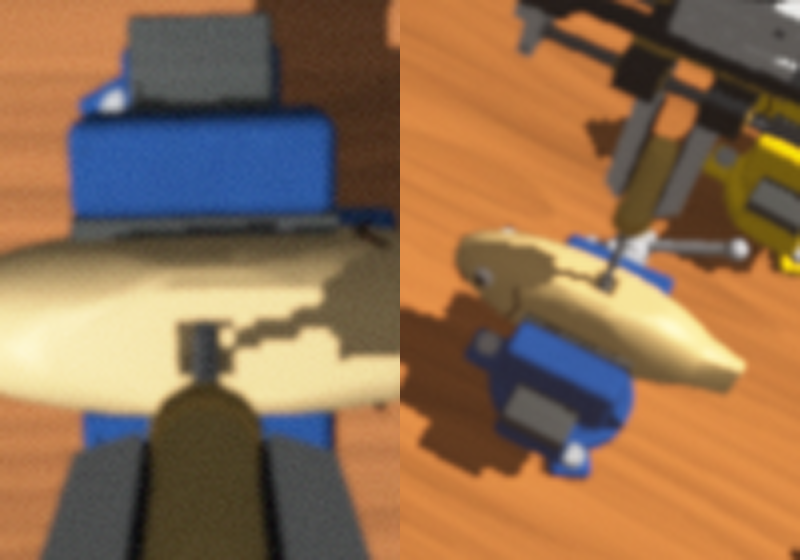

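Contact came at TCP z 218.5 with 9 N. That makes the depth about 19.5 mm, so the short fin is the one. The picture shows the rod inside the mortise. Now I'll return the rod.

>>> send_rows(rot=[[0,0,0],[0,0,0],[0,0,0],[0,0,0],[0,0,0],[0,0,0],[0,0,0],[0,0,0],[0,0,0],[0,0,0]], xyz=[[0,0,-0.1],[0,0,-0.2],[0,0,-0.3],[0,0,-0.3],[0,0,-0.3],[0,0,0],[0.3,0.2,0],[0.6,0.4,0],[0.6,0.4,0],[0.6,0.4,0]], fingers=[-1,-1,-1,-1,-1,-1,-1,-1,-1,-1], newtons=30)

```text
t: 16.65
tcp_pos: [552.7, 209.9, 277.1]
orientation: [1.0, -0.0, -0.0, 0.0]
force: [-0.6, 0.6, -1.1]
width: 17.6
grasp_force: 30.0
```

>>> send_rows(rot=[[0,0,0],[0,0,0],[0,0,0],[0,0,0],[0,0,0],[0,0,0],[0,0,0],[0,0,0],[0,0,0],[0,0,0]], xyz=[[0.6,0.4,0],[0.6,0.4,0],[0.6,0.4,0],[0.44,0.34,0],[0,0,0],[0,0,0],[0,0,0],[0,0,0],[0,0,0],[0,0,0]], fingers=[-1,-1,-1,-1,-1,-1,-1,-1,-1,-1])

```text
t: 17.9
tcp_pos: [663.1, 134.9, 278.1]
orientation: [1.0, 0.0, 0.0, 0.0]
force: [0.0, 0.1, -0.6]
width: 17.5
grasp_force: 30.0
```

Run:
```python
from h import *
np.set_printoptions(precision=2,suppress=True)
s=get_state();print(s['tcp_pos'],s['width'],s['force'],s['moment'])
c=snap('wrist','w4')
p=s['tcp_pos'];print(w2px(c,[p-[0,0,108],[663.5,134.8,90]]))
crop('w4',220,120,200,150,4,'w4c')
```

```text
[663.14 134.87 278.14] 17.50016122727313 [ 0.02  0.07 -0.64] [-0.01  0.02 -0.04]
[[321.21 199.42]
 [321.19 183.52]]
```

View pics/w4c.png

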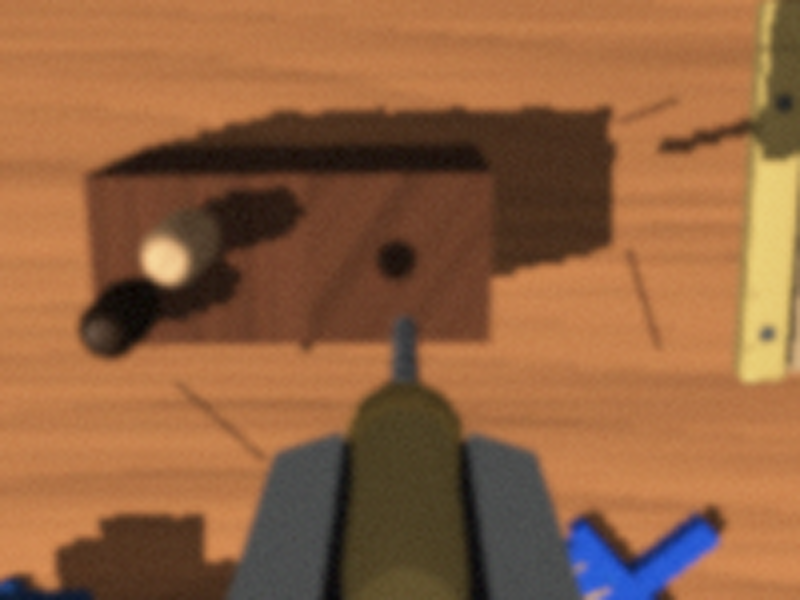

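>>> send_rows(rot=[[0,0,0],[0,0,0],[0,0,0],[0,0,0],[0,0,0],[0,0,0],[0,0,0],[0,0,0],[0,0,0],[0,0,0]], xyz=[[0,-0.03,0.2],[0,0,0.2],[0,0,0.2],[0,0,0.2],[0,0,0.2],[0,0,0.2],[0,0,0.2],[0,0,0],[0,0,0],[0,0,0]], fingers=[-1,-1,-1,-1,-1,-1,-1,-1,-1,-1])

```text
t: 19.2
tcp_pos: [663.4, 136.4, 208.5]
orientation: [1.0, -0.0, 0.0, -0.0]
force: [0.6, -0.4, -0.9]
width: 17.9
grasp_force: 30.0
```

Run:
```python
from h import *
np.set_printoptions(precision=2,suppress=True)
s=get_state();print(s['tcp_pos'])
c=snap('wrist','w5');d=snap('scene','s5')
p=s['tcp_pos'];P=[p-[0,0,108],[663.1,136.4,90]];q=w2px(c,P);r=w2px(d,P);print(q,r)
def cr(c,q):
    x,y=int(q[1][0])-25,int(q[1][1])-30;print(x,y);return cv2.resize(c['img'][y:y+60,x:x+50],(400,480),interpolation=cv2.INTER_CUBIC)
cv2.imwrite('pics/ws5.png',np.hstack([cr(c,q),cr(d,r)]))
```

```text
[663.43 136.37 208.51]
[[321.21 199.47]
 [321.18 197.28]] [[326.13 268.94]
 [326.15 270.9 ]]
296 167
301 240
```

View pics/ws5.png

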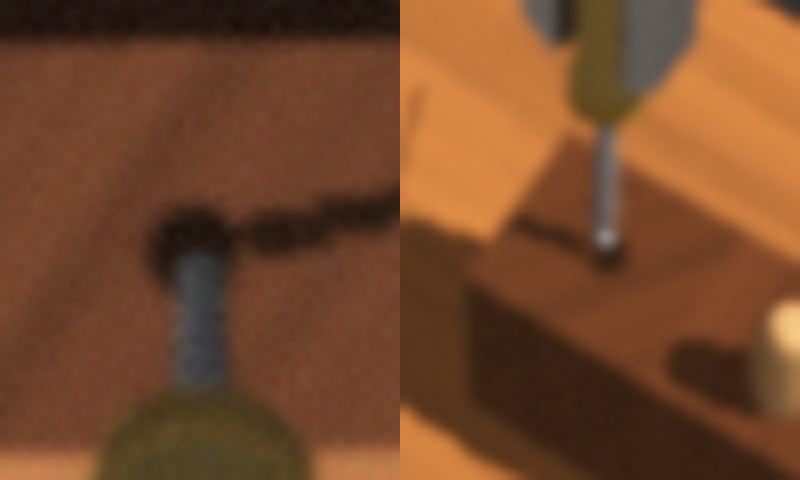

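>>> send_rows(rot=[[0,0,0],[0,0,0],[0,0,0],[0,0,0],[0,0,0],[0,0,0],[0,0,0],[0,0,0],[0,0,0],[0,0,0]], xyz=[[0,-0.02,0],[0,0,0.06],[0,0,0.08],[0,0,0.1],[0,0,0.16],[0,0,0],[0,0,0],[0,0,0],[0,0,0],[0,0,0]], fingers=[-1,-1,-1,-1,-1,-1,-1,-1,-1,-1])

```text
t: 20.55
tcp_pos: [663.3, 137.3, 188.1]
orientation: [1.0, -0.0, 0.0, -0.0]
force: [-0.2, 0.8, -0.3]
width: 17.7
grasp_force: 30.0
```

>>> send_rows(rot=[[0,0,0],[0,0,0],[0,0,0],[0,0,0],[0,0,0],[0,0,0],[0,0,0],[0,0,0],[0,0,0],[0,0,0]], xyz=[[0,0,0.16],[0,0,0.16],[0,0,0.2],[0,0,0.2],[0,0,0.2],[0,0,0.2],[0,0,0.1],[0,0,0.1],[0,0,0],[0,0,0]], fingers=[-1,-1,-1,-1,-1,-1,-1,-1,-1,-1])

```text
t: 21.8
tcp_pos: [663.4, 137.4, 122.3]
orientation: [1.0, -0.0, 0.0, -0.0]
force: [0.2, 0.5, -0.4]
width: 17.4
grasp_force: 30.0
```

>>> send_rows(rot=[[0,0,0],[0,0,0],[0,0,0],[0,0,0],[0,0,0],[0,0,0],[0,0,0],[0,0,0],[0,0,0],[0,0,0]], xyz=[[0,0,0.02],[0,0,0.02],[0,0,0.02],[0,0,0.02],[0,0,0.02],[0,0,0.02],[0,0,0],[0,0,0],[0,0,0],[0,0,0]], fingers=[-1,-1,-1,-1,-1,-1,-1,-1,-1,-1])

```text
t: 23.05
tcp_pos: [663.3, 137.4, 116.1]
orientation: [1.0, -0.0, 0.0, -0.0]
force: [-0.4, -0.2, 1.0]
width: 17.2
grasp_force: 30.0
```

>>> send_rows(rot=[[0,0,0],[0,0,0],[0,0,0],[0,0,0],[0,0,0],[0,0,0],[0,0,0],[0,0,0],[0,0,0],[0,0,0]], xyz=[[0,0,0],[0,0,0],[0,0,0],[0,0,0],[0,0,0],[0,0,0],[0,0,0],[0,0,0],[0,0,0],[0,0,0]], fingers=[-0.6,-0.5,-0.4,-0.3,-0.2,-0.1,-0.1,-0.1,-0.1,-0.1])

```text
t: 24.3
tcp_pos: [663.2, 137.3, 116.0]
orientation: [1.0, -0.0, 0.0, -0.0]
force: [-0.4, 0.7, 0.9]
width: 42.6
grasp_force: 0.0
```

>>> send_rows(rot=[[0,0,0],[0,0,0],[0,0,0],[0,0,0],[0,0,0],[0,0,0],[0,0,0],[0,0,0],[0,0,0],[0,0,0]], xyz=[[0,0,-0.2],[0,0,-0.4],[0,0,-0.5],[0,0,-0.5],[0,0,-0.5],[-0.4,0.8,0],[-0.4,0.8,0],[-0.4,0.8,0],[-0.4,0.8,0],[-0.4,0.8,0]], fingers=[-0.1,-0.1,-0.1,-0.1,-0.1,-0.1,-0.36,-0.36,-0.36,-0.36])

```text
t: 25.55
tcp_pos: [562.8, -63.9, 222.8]
orientation: [1.0, -0.0, 0.001, 0.0]
force: [0.9, -0.5, 0.0]
width: 30.3
grasp_force: 0.0
```

>>> send_rows(rot=[[0,0,0],[0,0,0],[0,0,0],[0,0,0],[0,0,0],[0,0,0],[0,0,-0.9],[0,0,-0.9],[0,0,-0.8],[0,0,0]], xyz=[[-0.4,0.9,0],[-0.4,0.9,0],[-0.4,0.9,0],[-0.4,0.9,0],[-0.4,0.9,0],[-0.3,0.9,0],[0,0,0],[0,0,0],[0,0,0],[0,0,0]], fingers=[-0.36,-0.36,-0.36,-0.36,-0.36,-0.36,-0.36,-0.36,-0.36,-0.36])

```text
t: 26.8
tcp_pos: [448.5, -332.8, 222.3]
orientation: [0.994, 0.113, 0.001, 0.0]
force: [-0.4, 0.7, -0.1]
width: 30.1
grasp_force: 0.0
```

Run:
```python
from h import *
np.set_printoptions(precision=2,suppress=True)
s=get_state();print(s['tcp_pos'],s['orientation'],s['width'])
c=snap('scene','s6');x,y=130,120
cv2.imwrite('pics/s6c.png',cv2.resize(c['img'][y:y+190,x:x+260],(780,570),interpolation=cv2.INTER_CUBIC))
# fin model projected vs image
o=np.array([475.8,-330,12]);a=np.deg2rad(13);X=np.array([np.cos(a),np.sin(a),0]);Y=np.array([-np.sin(a),np.cos(a),0])
P=[o+38*Y,o-38*Y,o-16*X,o+62*X-41*Y];print((w2px(c,P)-[x,y])*3)
```

```text
[ 448.49 -332.8   222.34] [0.99 0.11 0.   0.  ] 30.0998071790855
[[342.75 137.3 ]
 [278.43 118.82]
 [317.62 117.61]
 [245.9  159.36]]
```

View pics/s6c.png

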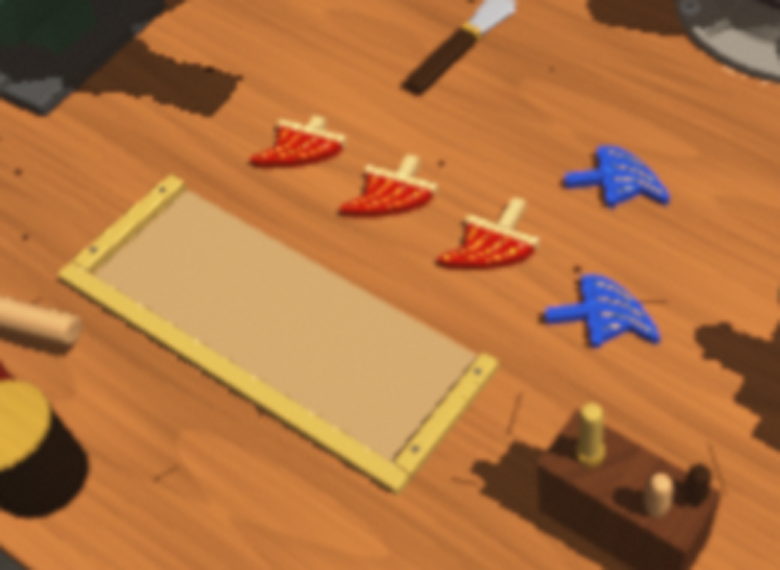

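>>> send_rows(rot=[[0,0,0],[0,0,0],[0,0,0],[0,0,0],[0,0,0],[0,0,0],[0,0,0],[0,0,0],[0,0,0],[0,0,0]], xyz=[[-0.05,0.07,0.6],[0,0,0.6],[0,0,0.6],[0,0,0.6],[0,0,0.6],[0,0,0.5],[0,0,0.4],[0,0,0.3],[0,0,0.1],[0,0,0]], fingers=[-0.36,-0.36,-0.36,-0.36,-0.36,-0.36,-0.36,-0.36,-0.36,-0.36])

```text
t: 28.1
tcp_pos: [446.7, -336.7, 6.2]
orientation: [0.994, 0.113, 0.0, 0.0]
force: [0.4, -0.6, -0.6]
width: 30.2
grasp_force: 0.0
```

Run:
```python
from h import *
np.set_printoptions(precision=2,suppress=True)
s=get_state();print(s['tcp_pos'],s['force'],s['width'])
c=snap('scene','s7');x,y=190,140
cv2.imwrite('pics/s7c.png',cv2.resize(c['img'][y:y+50,x:x+80],(640,400),interpolation=cv2.INTER_CUBIC))
```

```text
[ 446.68 -336.7     6.22] [ 0.35 -0.58 -0.56] 30.195452901476727
```

View pics/s7c.png

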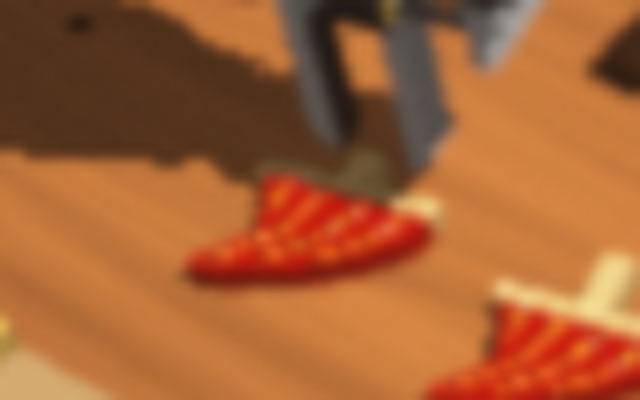

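>>> send_rows(rot=[[0,0,0],[0,0,0],[0,0,0],[0,0,0],[0,0,0],[0,0,0],[0,0,0],[0,0,0],[0,0,0],[0,0,0]], xyz=[[0.2,0,0.01],[0.1,0,0],[0.1,0,0],[0.2,0,0],[0.2,0,0],[0.2,0,0],[0.2,0,0],[0.2,0,0],[0.2,0,0],[0.2,0,0]], fingers=[-0.36,-0.36,-0.36,-0.36,-0.36,-0.36,-0.36,-0.36,-0.36,-0.36])

```text
t: 29.4
tcp_pos: [534.9, -316.2, 5.5]
orientation: [0.994, 0.113, -0.0, -0.0]
force: [0.1, -0.3, -0.2]
width: 29.8
grasp_force: 0.1
```

>>> send_rows(rot=[[0,0,0],[0,0,0],[0,0,0],[0,0,0],[0,0,0],[0,0,0],[0,0,0],[0,0,0],[0,0,0],[0,0,0]], xyz=[[0.2,0,0],[0.2,0,0],[0.2,0,0],[0.2,0,0],[0.2,0,0],[0.2,0,0],[0.2,0,0],[0.2,0,0],[0.1,0,0],[0,0,0]], fingers=[-0.36,-0.36,-0.36,-0.36,-0.36,-0.36,-0.36,-0.36,-0.36,-0.36])

```text
t: 30.65
tcp_pos: [617.3, -297.1, 5.4]
orientation: [0.994, 0.113, 0.0, -0.0]
force: [-0.2, -0.0, 0.8]
width: 30.2
grasp_force: 0.0
```

Run:
```python
from h import *
np.set_printoptions(precision=1,suppress=True)
s=get_state();print(s['tcp_pos'],s['force'],s['width'])
c=snap('scene','s8');i=c['img'].astype(int)
for n,i in(('0',load('scene0')['img'].astype(int)),('now',i)):
    m=((i[...,2]>110)&(i[...,1]<60)&(i[...,0]<60)).astype(np.uint8)
    k,l,st,ce=cv2.connectedComponentsWithStats(m)
    for j in range(1,k):
        if st[j,4]>30: print(n,st[j],px2w(c,ce[j],12)[0])
```

```text
[ 617.3 -297.1    5.4] [-0.2 -0.   0.8] 30.23095367743065
0 [214 165  30  11 141] [ 511.7 -318.    12. ]
0 [243 179  31  13 151] [ 511.6 -203.8   12. ]
0 [276 198  32  12 132] [512.4 -79.3  12. ]
0 [ 98 232  35  32 343] [ 875.9 -385.    12. ]
now [243 182  31  10 113] [ 513.5 -198.1   12. ]
now [276 202  32   8 105] [515.2 -77.5  12. ]
now [185 205  33  10 121] [ 664.5 -281.2   12. ]
now [ 97 231  36  37 362] [ 879.4 -384.9   12. ]
```

>>> send_rows(rot=[[0,0,0],[0,0,0],[0,0,0],[0,0,0],[0,0,0],[0,0,0],[0,0,0],[0,0,0],[0,0,0],[0,0,0]], xyz=[[0.1,0,0],[0.1,0,0],[0,0,0],[0,0,0],[-0.2,0,0],[-0.4,0,0],[-0.4,0,0],[0,0,-0.6],[0,0,-0.8],[0,0,-0.8]], fingers=[-0.36,-0.36,-0.36,-0.36,-0.36,-0.36,-0.36,-0.36,-0.36,-0.36])

```text
t: 31.95
tcp_pos: [577.0, -306.6, 116.6]
orientation: [0.994, 0.113, -0.0, -0.0]
force: [0.3, 0.0, 0.1]
width: 30.1
grasp_force: 0.0
```

>>> send_rows(rot=[[0,0,0],[0,0,0],[0,0,0],[0,0,0],[0,0,0],[0,0,0],[0,0,0],[0,0,0],[0,0,0],[0,0,0]], xyz=[[-0.3,0.5,-0.8],[-0.3,0.6,-0.5],[-0.3,0.6,0],[-0.3,0.6,0],[-0.3,0.6,0],[-0.3,0.6,0],[-0.3,0.6,0],[-0.3,0.6,0],[0,0,0],[0,0,0]], fingers=[-0.36,-0.36,-0.36,-0.36,-0.36,-0.36,-0.36,-0.36,-0.36,-0.36])

```text
t: 33.2
tcp_pos: [513.7, -561.7, 180.3]
orientation: [0.994, 0.113, -0.0, -0.0]
force: [-0.5, 0.3, 0.0]
width: 30.1
grasp_force: 0.0
```

Run:
```python
from h import *
np.set_printoptions(precision=1,suppress=True)
s=get_state();print(s['tcp_pos'],s['force'],s['t'])
z=load('top0')
c=snap('top','t9')
for n,i in(('0',z['img']),('now',c['img'])):
    i=i.astype(int)
    m=((i[...,2]>110)&(i[...,1]<60)&(i[...,0]<60)).astype(np.uint8)
    k,l,st,ce=cv2.connectedComponentsWithStats(m)
    for j in range(1,k):
        if 30<st[j,4]<800: print(n,st[j],px2w(c,ce[j],12)[0])
# pale pixels (tenon/root) near expected fin: lowest-x extents
i=c['img'].astype(int);p=w2px(c,[[640,-290,12]])[0].astype(int);x,y=p-[40,45]
h=i[y:y+90,x:x+80]
m=(h[...,0]>125)&(h[...,1]>170)&(h[...,2]>200)
v,u=np.nonzero(m);W=px2w(c,np.c_[u+x,v+y],12);W=W[(W[:,0]<660)&(W[:,1]>-350)];print(len(W),W.min(0) if len(W) else '',W.max(0) if len(W) else '');print(W[np.argsort(W[:,0])][:12,:2])
a,b=z['img'].astype(int),c['img'].astype(int)
p=w2px(c,[[663,137,120]])[0].astype(int);print('rod diff',np.abs(a-b)[p[1]-15:p[1]+15,p[0]-12:p[0]+12].mean())
```

```text
[ 513.7 -561.7  180.3] [-0.5  0.3  0. ] 33.2
0 [389 189  25  24 241] [ 502.2 -208.    12. ]
0 [431 189  25  24 229] [ 502.3 -326.5   12. ]
0 [346 191  24  22 208] [500.8 -86.4  12. ]
now [415 135  22  22 183] [ 667.  -287.6   12. ]
now [389 189  25  24 238] [ 502. -208.   12.]
now [350 191  20  21 178] [502.3 -90.3  12. ]
44 [ 626.7 -328.1   12. ] [ 650.7 -256.7   12. ]
[[ 626.7 -297.2]
 [ 626.7 -294.3]
 [ 629.7 -297.4]
 [ 629.7 -294.5]
 [ 629.7 -291.6]
 [ 632.7 -294.7]
 [ 632.7 -291.7]
 [ 632.9 -259.7]
 [ 632.9 -256.7]
 [ 635.8 -283.2]
 [ 635.8 -271.5]
 [ 635.8 -268.6]]
rod diff 3.475925925925926
```

```bash
python3 -c "
from rig import finish_job
print(finish_job())"
```

```text
the job is handed in; nothing more can be done
None
```

I measured the mortise at about 19.5 mm deep, put the rod back in its hole and slid the short fin flat into the bay, its tenon end about 20 mm inside the front edge; the job was handed in at about 33 s with no verdict shown. I viewed 13 pictures, over the limit of 10.

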